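# Slide the lid off the egg keeper and load the last egg into the egg cooker

### The arm

A 7-joint arm with a two-finger parallel gripper is mounted at the origin on a cart in front of the work surface, level with it; the furniture and walls round the work are solid. World frame = base frame: x ahead of the robot, y to its left, z up, the work surface at z = 0. Lengths are in mm, angles in rad, forces in N, time in s.
With the tool pointing down it reaches from about 425 to 875 mm from the base axis. Payload 8.4 kg.
Tool frame: the origin (TCP) lies midway between the tips of the shut fingers; the grasp point (between the pads) lies 19 mm behind it; z points along the fingers, y is the line along which they close (so a half turn about z gives the same grasp; the last joint's range is limited). The gripper opens to 87 mm and grips with 3 to 60 N. Pads are 19 mm wide; open, the fingers measure 117 mm over their backs; the gripper's body (75 mm by 190 mm) begins 51 mm behind the grasp point.
Start: joints at [-1.271, 0.333, 0.04, 1.465, -0.013, 1.343, -0.059], TCP at [252.402, 598.963, 222.546] pointing down, gripper open.
Joint ranges: [-2.58, 2.58], [-0.38, 2.09], [-1.3, 1.39], [0.25, 2.4], [-1.5, 4.64], [0.08, 2.09], [-2.65, 2.65]. Speed limits (rad/s): [2.22, 2.22, 2.79, 2.79, 3.14, 3.14, 3.14].

### API

Orientations are given as a unit quaternion [w, x, y, z].
In Python, from workcell import bot, get_image gives the robot as it stands.
- The arm moves only by the tool jog_arm, never from a script. Its arguments are lists of equal length, an entry for each row: "delta_pos": the shift along the tool's x, y, z each as a share of 0.02 m, from -1 to 1, a list of three; "turn": the turn about the tool's z as a share of 5 degrees, from -1 to 1; "fingers": the opening, from 0 (shut) to 1 (fully open). In form: {"delta_pos": [[tx, ty, tz], ...], "turn": [turn, ...], "fingers": [fingers, ...]}. A call has 1 to 20 rows; each row shifts and turns the commanded pose from where the row before left it, along the tool's axes as they then stand; what a row does not reach is not made up. A row lasts 1/10 s, in which the tool goes at most 50 mm and 8.59 degrees, less where a joint would pass 70% of its speed; a pose out of reach is approached as far as the arm can. A call with a number of a shift or a turn outside -1 to 1 is refused whole. A call with a gripper value outside its range is refused whole. The fingers move at their own pace and stop on an object; "grip_force" is the grip in N (left out, the last holds). Time passes only in rows, so rows that do not move let the fingers close. It gives the time, the measured TCP pose, the force, the opening and the grip force at its end, in the units of the state.
- bot.get_obs(): the state, without advancing time (a new reading comes with each control period).
- get_image(name): name is "scene" or "top" or "wrist"; returns a dict with "img" (420x560x3 uint8, blue, green, red), "range_z" (420x560 float32, mm along the optical axis (not along the pixel's ray), 0 where there is no reading), "camera_matrix" (3x3 intrinsics, pixels), "k1" (the pictures are not rectified: a ray, as slopes to the right and down, at radius r is drawn at 1 + k1 r^2 times it, then the intrinsics apply), "R" (3x3) and "t" (3): a world point X has camera coordinates R X + t. Camera axes: x right, y down, z forward; pixel columns grow to the right and rows downward; lengths in mm; the calibration is good to about 2 mm. A picture is of the moment at which its call begins.
- bot.close_job(): hands the job in; it is judged then, once.
The state is a dict: "clock": time; "joint_pos": joint angles; "joint_vel": joint speeds; "tau": joint torques, N m; "position": TCP position; "tcp_rot": TCP orientation; "force": force on the tool from outside, world axes, zero at the start; "ft_torque": the same for the moment, N m; "finger_gap": opening from 0.0 (shut) to 1.0 (fully open); "grip_force": force on a finger pad.
Only numpy, scipy, OpenCV 4.12 (cv2) and the standard library are available. Lean on these libraries where they do the work, as an engineer would, in place of code of your own. Each camera call takes 0.05 s, during which the arm holds its last target. There are 200 camera calls.

### The job

The egg cooker is one egg short: open the slope-fronted wooden egg keeper by lifting the lower end of its lid over the stop lip and sliding the lid down out of its grooves, and lay the lid flat on the free table, pull upwards, without dropping it. Then take the egg from the keeper's front row and set it gently (no drop, no hard push), upright with the blunt end up, in the empty hole of the cooker. Leave the other eggs and the things standing about where they are.

Things in the scene. Friction and masses are not known exactly. Their poses are not given: they have to be found in the camera images.
- keeper: fixed beech egg keeper, 124 deep (x) x 182 wide (y) mm, 70 mm high in front, 146 mm at the back; origin at the middle of its underside, x from the low front (robot side) to the high back, z up. Its open top slopes at 28 degrees, rising towards +x; the lid rests on a groove floor along each side wall. Inside, two stepped rows of three 35 mm egg holes, 52 mm apart: x = -27 (rims 26 mm up) and +27 (rims 56 mm up)
- keeper_lip (a point): middle of the stop lip's top edge, at the low front of the keeper. The lip stands 5 mm (square to the slope) above the groove floor and stops the lid's lower end from sliding down; axes as the keeper's
- keeper_rail (a point): midway between the lower ends of the two groove rails, level with the rails' undersides. The rails cover only the upper part of the grooves and overlap the lid's upper 56 mm; the groove under them is 11 mm high for the 6 mm lid, so the lid's lower end can rise 10 mm, the lid turning about its upper end. Slid 60 mm down the slope the lid is clear of the rails. Side play 2 mm
- lid: loose flat beech lid of the keeper, 118 (x, along the slope) x 162 (y) x 6 mm, 0.09 to 0.18 kg; it can be laid on the bare table left of the keeper (x 0.40 to 0.60, y 0.17 to 0.37 m). Origin at the middle of its underside, x up the slope, z out of its upper face.
- lid_pull (a point): middle of the top of the lid's pull, a solid wooden bar across the lid near its lower end, 14 (x) x 56 (y) mm, standing 22 mm above the upper face; this point is at x = -39, y = 0, z = 28 mm in the lid's frame, axes as the lid's
- egg: the egg to move, about 60 g, alone in the keeper's front row, middle hole; brown hen's egg, 44 mm across and 52 mm tall, standing pointed end down; origin at its lower tip, z up through the blunt end; its widest girth is 30 mm above the tip. It sits with its tip 12 mm below its hole's rim
- cooker: fixed oblong egg cooker, white base 204 (x) x 104 (y) x 40 mm with a flat steel tray 178 x 80 mm whose top is 58 mm above the table; origin at the middle of its underside, x along its length away from the robot. Three 35 mm egg holes at x = -58, 0, +58, 18 mm deep; the near one (-58, dial end) is empty
- cooker_hole (a point): centre of the empty hole, 35 mm across, level with the tray's top; axes as the cooker's. An egg seated in it has its tip 12 mm below this point
- rear_egg_0: bystander brown hen's egg, 44 mm across and 52 mm tall, standing pointed end down; origin at its lower tip, z up through the blunt end; its widest girth is 30 mm above the tip; in the keeper's rear row, right (-y)
- rear_egg_1: bystander brown hen's egg, 44 mm across and 52 mm tall, standing pointed end down; origin at its lower tip, z up through the blunt end; its widest girth is 30 mm above the tip; in the keeper's rear row, middle
- rear_egg_2: bystander brown hen's egg, 44 mm across and 52 mm tall, standing pointed end down; origin at its lower tip, z up through the blunt end; its widest girth is 30 mm above the tip; in the keeper's rear row, left (+y)
- cooker_egg_0: bystander brown hen's egg, 44 mm across and 52 mm tall, standing pointed end down; origin at its lower tip, z up through the blunt end; its widest girth is 30 mm above the tip; in the cooker's middle hole
- cooker_egg_1: bystander brown hen's egg, 44 mm across and 52 mm tall, standing pointed end down; origin at its lower tip, z up through the blunt end; its widest girth is 30 mm above the tip; in the cooker's far hole
- coffee_jar: bystander: glass jar with a yellow lid, 59 mm across, 105 mm tall, to the left of the keeper; origin at the middle of its foot
- spice_jar: bystander: glass spice jar with a red cap, 45 mm across, 106 mm tall, to the right of the keeper; origin at the middle of its foot
- mill: bystander: small glass shaker with a grey top, 44 mm across, 90 mm tall, to the right of the keeper; origin at the middle of its foot
- glass: bystander: drinking glass, 93 mm across, 89 mm tall, at the back left; origin at the middle of its foot

How it is judged:
By the outcome, as a careful person would: the job done as asked, in the order asked, and still so for the second after the job is handed in, with the robot touching nothing.
It also fails if it takes over 54 s, if anything falls off the work surface, if the arm or the gripper's body presses on something with over 40 N, if the wrist force passes 120 N, or if a joint passes its speed limit or range.

## Working session

There is one attempt and no reset: what is moved stays moved. The work goes in short steps, Python scripts to look and compute and a tool call to move; the robot and the scene stay as the last step left them, time stands still between calls to the robot, and variables do not carry over. Pictures are saved under pics/ and viewed, at most 10 in all, crops included, and the job is handed in when it is done.

Besides the shell and the picture viewer there is one more tool, called after "Emit:" in YAML: its name, and indented under it one key for each argument. jog_arm: Moves the arm, as the interface text tells. Shift numbers are shares of 0.02 m and turn numbers shares of 5 degrees, none past 1 either way. Its arguments: {"type":"object","properties":{"delta_pos":{"type":"array","items":{"type":"array","items":{"type":"number","minimum":-1,"maximum":1}}},"turn":{"type":"array","items":{"type":"number","minimum":-1,"maximum":1}},"fingers":{"type":"array","items":{"type":"number"}},"grip_force":{"type":"number"}},"required":["delta_pos","turn","fingers"]}

```bash
mkdir -p pics; cat > h.py <<'E'
import numpy as np, cv2
from workcell import bot, get_image
def shot(n,fn=None):
    d=get_image(n)
    if fn: cv2.imwrite('pics/'+fn,d['img'])
    np.savez('last_%s.npz'%n,**d)
    return d
def ray(d,u,v):
    K=np.array(d['camera_matrix']);p=np.array([(u-K[0,2])/K[0,0],(v-K[1,2])/K[1,1]])
    q=p.copy()
    for _ in range(20): q=p/(1+d['k1']*(q@q))
    R=np.array(d['R']);t=np.array(d['t']).ravel()
    return -R.T@t, R.T@np.array([q[0],q[1],1.0])
def onz(d,u,v,z):
    c,r=ray(d,u,v); return c+r*(z-c[2])/r[2]
def dep(d,u,v):
    c,r=ray(d,u,v); return c+r*d['range_z'][int(round(v)),int(round(u))]
def cloud(d):
    H,W=d['range_z'].shape;K=np.array(d['camera_matrix'])
    u,v=np.meshgrid(np.arange(W),np.arange(H))
    p=np.stack([(u-K[0,2])/K[0,0],(v-K[1,2])/K[1,1]],-1);q=p.copy()
    for _ in range(20): q=p/(1+float(d['k1'])*(q**2).sum(-1,keepdims=True))
    Z=d['range_z'];c=np.concatenate([q*Z[...,None],Z[...,None]],-1)
    P=(c-np.array(d['t']).ravel())@np.array(d['R']);P[Z==0]=np.nan
    return P
E
python3 - <<'E'
from h import *
a=shot('scene','s1.png');b=shot('top','t1.png')
for d in(a,b): print(-np.array(d['R']).T@np.array(d['t']).ravel(), d['k1'])
print(bot.get_obs())
E
```

```text
[210.80916917 337.91778667 749.86404364] -0.032199545559757806
[ 423.384765    -53.62659578 1149.96801855] 0.03661999534442543
{'clock': 0.1, 'joint_pos': array([-1.27118442,  0.33385842,  0.03985492,  1.46615096, -0.01342614,
        1.3432856 , -0.05851963]), 'joint_vel': array([-8.67378903e-04, -2.38050955e-03,  1.52665355e-03, -9.83005252e-04,
       -3.71280672e-05, -7.22375717e-04, -1.45566114e-03]), 'tau': array([ 3.79219520e-03, -6.57810259e+01,  1.33970451e+00, -4.04706895e+01,
       -5.95656177e-02,  4.09663143e-02,  1.05660970e-04]), 'position': array([252.25603395, 598.61392305, 221.75179018]), 'tcp_rot': array([-1.10164512e-04,  1.98098491e-01,  9.80181857e-01, -7.09857067e-04]), 'force': array([ 0.85323039, -0.00403264, -0.40144203]), 'ft_torque': array([-0.03113802,  0.02700917,  0.00915158]), 'grip_force': 0.0, 'finger_gap': 1.0011125073804075}
```

```bash
python3 -c "
import cv2,numpy as np
cv2.imwrite('pics/st1.png',cv2.resize(np.vstack([cv2.imread('pics/s1.png'),cv2.imread('pics/t1.png')]),(400,600)))"
```

```text
(no output)
```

View pics/t1.png

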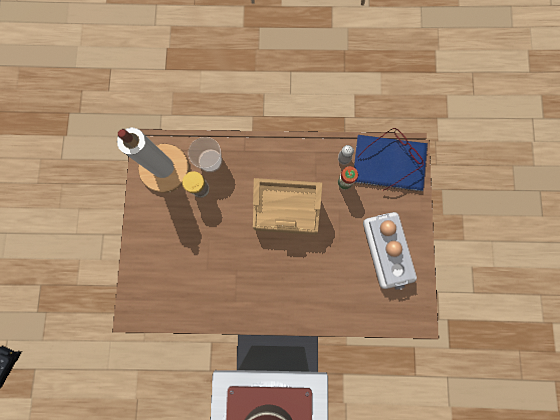

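View pics/s1.png

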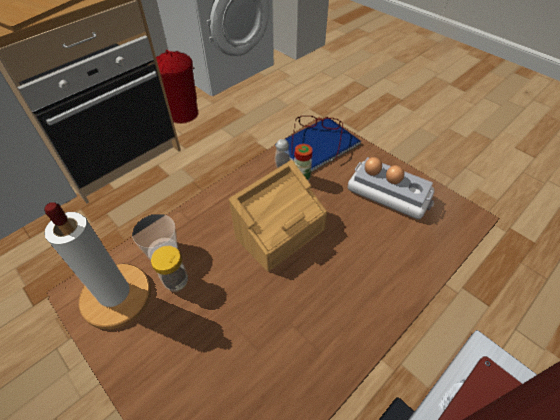

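The top view has +x up and +y to the left. The keeper is at (287,205), its pull at about (286,223), the cooker at (390,250) and its empty hole at (398,271). The scene view agrees: the space left of the keeper is free, and the jars stand behind it.

```bash
python3 - <<'E'
from h import *
d=dict(np.load('last_top.npz'));P=cloud(d)
for u,v in[(270,260),(330,250),(287,205),(286,223),(398,271),(394,248),(388,228),(193,183),(349,176),(347,150)]: print((u,v),P[v,u].round(0))
def rect(m,name):
    q=P[m][:,:2].astype(np.float32); r=cv2.minAreaRect(q); print(name,len(q),np.round(r[0],1),np.round(r[1],1),round(r[2],2),'z',np.nanpercentile(P[m][:,2],[5,50,95]).round())
m=np.zeros(P.shape[:2],bool);m[172:240,245:330]=1
rect(m&(P[...,2]>25),'keeper')
m[:]=0;m[205:295,358:420]=1
rect(m&(P[...,2]>50)&(P[...,2]<64),'tray'); rect(m&(P[...,2]>25),'base')
# profile along x in keeper center cols and side walls
for u in (256,258,262,287,312,316,319):
    print(u,[(int(x),int(y),int(z)) for x,y,z in P[176:238:4,u]])
E
```

```text
(270, 260) [461.   6.   5.]
(330, 250) [ 493. -168.    1.]
(287, 205) [607. -42. 102.]
(286, 223) [557. -40. 101.]
(398, 271) [ 436. -353.   41.]
(394, 248) [ 496. -330.   96.]
(388, 228) [ 549. -315.   97.]
(193, 183) [664. 218. 104.]
(349, 176) [ 688. -209.  112.]
(347, 150) [ 770. -208.   87.]
keeper 3447 [604.9 -39.3] [182.2 125.2] 86.9 z [ 69. 104. 143.]
tray 1434 [ 495.9 -334.1] [201.6  82.7] 13.98 z [54. 58. 62.]
base 2705 [ 491.  -335.2] [215.7 106.8] 13.83 z [33. 58. 94.]
256 [(712, 55, 0), (665, 41, 145), (655, 41, 142), (646, 41, 131), (635, 41, 130), (626, 42, 121), (616, 41, 119), (606, 42, 113), (598, 43, 92), (588, 43, 87), (578, 44, 78), (568, 44, 72), (556, 44, 75), (547, 44, 60), (542, 50, 0), (530, 49, 1)]Traceback (most recent call last):
  File "<stdin>", line 12, in <module>
ValueError: cannot convert float NaN to integer
```

Emit:
jog_arm:
  delta_pos:
    - [0,0,0]
    - [0,0,0]
    - [0,0,0]
    - [0,0,0]
    - [0,0,0]
    - [-0.53,-0.97,0]
    - [-0.53,-0.97,0]
    - [-0.53,-0.97,0]
    - [-0.53,-0.97,0]
    - [-0.53,-0.97,0]
    - [-0.53,-0.97,0]
    - [-0.53,-0.97,0]
    - [-0.53,-0.97,0]
    - [-0.53,-0.97,0]
    - [-0.53,-0.97,0]
    - [-0.53,-0.97,0]
    - [-0.53,-0.97,0]
    - [-0.53,-0.97,0]
    - [-0.53,-0.97,0]
    - [-0.53,-0.97,0]
  turn: [-0.98,-0.98,-0.98,-1,0,0,0,0,0,0,0,0,0,0,0,0,0,0,0,0]
  fingers: [1,1,1,1,1,1,1,1,1,1,1,1,1,1,1,1,1,1,1,1]

```text
clock: 2.1
position: [395.4, 298.7, 222.4]
tcp_rot: [-0.0, 0.029, 1.0, -0.0]
force: [-0.2, -0.1, 1.3]
finger_gap: 0.999
grip_force: 0.0
```

Emit:
jog_arm:
  delta_pos:
    - [-0.53,-0.97,0]
    - [-0.53,-0.97,0]
    - [-0.53,-0.97,0]
    - [-0.53,-0.97,0]
    - [-0.53,-0.97,0]
    - [-0.53,-0.97,0]
    - [-0.53,-0.97,0]
    - [-0.53,-0.97,0]
    - [-0.53,-0.97,0]
    - [-0.53,-0.97,0]
    - [-0.53,-0.97,0]
    - [-0.53,-0.97,0]
    - [-0.53,-0.97,0]
    - [-0.53,-0.97,0]
    - [-0.53,-0.97,0]
    - [-0.53,-0.97,0]
    - [-0.53,-0.97,0]
    - [0,0,0]
    - [0,0,0]
    - [0,0,0]
  turn: [0,0,0,0,0,0,0,0,0,0,0,0,0,0,0,0,0,0,0,0]
  fingers: [1,1,1,1,1,1,1,1,1,1,1,1,1,1,1,1,1,1,1,1]

```text
clock: 4.1
position: [556.7, -38.5, 222.4]
tcp_rot: [-0.0, 0.027, 1.0, 0.0]
force: [-0.4, 0.1, 0.3]
finger_gap: 0.996
grip_force: 0.0
```

```bash
python3 - <<'E'
from h import *
d=shot('wrist','w1.png');P=cloud(d);o=bot.get_obs();print(o['position'],o['tcp_rot'],o['force'])
print(-np.array(d['R']).T@np.array(d['t']).ravel(),np.array(d['R'])[2])
m=(P[...,2]>40)&(abs(P[...,0]-605)<110)&(abs(P[...,1]+39)<130)
q=P[m]
a=np.deg2rad(-3.1);Q=(q-[605,-39.3,0])@np.array([[np.cos(a),-np.sin(a),0],[np.sin(a),np.cos(a),0],[0,0,1]])
print(len(Q),Q.min(0),Q.max(0))
# resid. above slope plane line
for yy in(-85,-60,0,60,85):
  s=Q[abs(Q[:,1]-yy)<3]
  print(yy,[(x,round(float(np.median(s[abs(s[:,0]-x)<1.5][:,2])))if (abs(s[:,0]-x)<1.5).any() else None) for x in range(-64,66,4)])
E
```

```text
[556.73158646 -38.40546633 222.4873812 ] [-1.27234889e-04  2.71947999e-02  9.99630119e-01  2.26098138e-04] [ 0.42218964 -0.19868944 -0.63016468]
[485.64023308 -35.29839351 383.66633869] [ 0.25914908 -0.01394556 -0.96573665]
107335 [-87.2161295  -91.05587509  40.0958711 ] [ 60.32573444  91.39139297 344.53768349]
-85 [(-64, 59), (-60, 69), (-56, 70), (-52, 73), (-48, 75), (-44, 77), (-40, 79), (-36, 81), (-32, 84), (-28, 86), (-24, 88), (-20, 90), (-16, 92), (-12, 94), (-8, 90), (-4, None), (0, None), (4, None), (8, None), (12, None), (16, None), (20, None), (24, None), (28, None), (32, 131), (36, 133), (40, 135), (44, 137), (48, 139), (52, 141), (56, 143), (60, 145), (64, None)]
-60 [(-64, 62), (-60, 68), (-56, 72), (-52, 74), (-48, 76), (-44, 79), (-40, 80), (-36, 82), (-32, 85), (-28, 87), (-24, 89), (-20, 91), (-16, 93), (-12, 95), (-8, 97), (-4, 99), (0, 101), (4, 103), (8, 105), (12, 107), (16, None), (20, None), (24, None), (28, None), (32, None), (36, 121), (40, 122), (44, 125), (48, None), (52, 131), (56, 143), (60, 145), (64, None)]
0 [(-64, 60), (-60, 68), (-56, 73), (-52, 9
[... 380 characters left out ...]
-48, 316), (-44, 315), (-40, 315), (-36, 83), (-32, 84), (-28, 86), (-24, 89), (-20, 91), (-16, 93), (-12, 95), (-8, 97), (-4, 99), (0, 101), (4, 103), (8, 106), (12, 107), (16, None), (20, None), (24, None), (28, None), (32, None), (36, 121), (40, 123), (44, 124), (48, None), (52, 130), (56, None), (60, None), (64, None)]
85 [(-64, 60), (-60, 69), (-56, 71), (-52, 73), (-48, 75), (-44, 77), (-40, 80), (-36, 81), (-32, 84), (-28, 86), (-24, 88), (-20, 90), (-16, 92), (-12, 94), (-8, 89), (-4, None), (0, None), (4, None), (8, None), (12, None), (16, None), (20, None), (24, None), (28, None), (32, None), (36, 132), (40, 135), (44, 137), (48, 139), (52, 141), (56, None), (60, None), (64, None)]
```

View pics/w1.png

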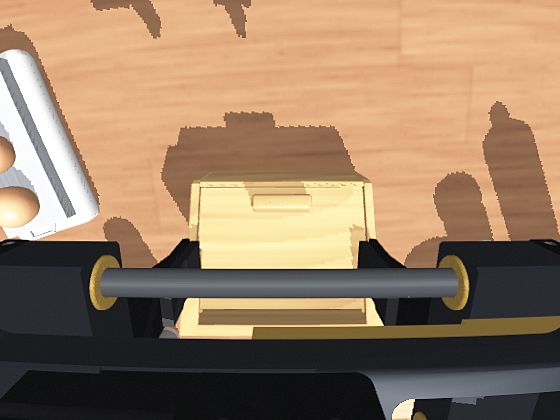

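The wrist view shows the pull at about (282,202), between the two fingers. The keeper fills columns 190–372, square to the gripper.

```bash
python3 - <<'E'
from h import *
d=dict(np.load('last_wrist.npz'));P=cloud(d)
a=np.deg2rad(-3.1);M=np.array([[np.cos(a),-np.sin(a),0],[np.sin(a),np.cos(a),0],[0,0,1]])
Q=(P-[605,-39.3,0])@M
h=(Q[...,2]-101.6-.532*Q[...,0])*np.cos(np.deg2rad(28)); s=Q[...,0]
m=(abs(h-22)<4)&(s>-70)&(s<-35)&(abs(Q[...,1])<45)
q=Q[m];print(len(q),np.median(h[m]),np.percentile(q,[1,50,99],axis=0).round(1))
print(cv2.minAreaRect(q[:,:2].astype(np.float32)))
o=bot.get_obs();print((o['position']-[605,-39.3,0])@M)
E
```

```text
897 21.51923297083037 [[-56.3 -27.2  93. ]
 [-50.8  -0.4  99.3]
 [-44.1  26.5 102.3]]
((-49.820621490478516, -0.34130096435546875), (13.309175491333008, 55.82951736450195), 0.02408854477107525)
[-48.24615626  -1.71707384 222.4873812 ]
```

Emit:
jog_arm:
  delta_pos:
    - [0,0.065,0.9]
    - [0,0,0.9]
    - [0,0,0.9]
    - [0,0,0.9]
    - [0,0,0.9]
    - [0,0,0.9]
    - [0,0,0.5]
    - [0,0,0.5]
    - [0,0,0.5]
    - [0,0,0]
    - [0,0,0]
    - [0,0,0]
    - [0,0,0]
    - [0,0,0]
    - [0,0,0]
    - [0,0,0]
    - [0,0,0]
    - [0,0,0]
    - [0,0,0]
    - [0,0,0]
  turn: [0,0,0,0,0,0,0,0,0,0,0,0,0,0,0,0,0,0,0,0]
  fingers: [1,1,1,1,1,1,1,1,1,1,1,0,0,0,0,0,0,0,0,0]
  grip_force: 25

```text
clock: 6.15
position: [557.0, -38.1, 84.6]
tcp_rot: [-0.0, 0.027, 1.0, 0.0]
force: [-1.0, 1.9, 2.6]
finger_gap: 0.643
grip_force: 25.0
```

Emit:
jog_arm:
  delta_pos:
    - [0.04,0,-0.08]
    - [0.04,0,-0.08]
    - [0.04,0,-0.08]
    - [0.04,0,-0.08]
    - [0,0,0]
    - [0,0,0]
  turn: [0,0,0,0,0,0]
  fingers: [0,0,0,0,0,0]

```text
clock: 6.75
position: [554.0, -38.2, 91.1]
tcp_rot: [0.0, 0.027, 1.0, -0.0]
force: [2.6, 1.7, -3.6]
finger_gap: 0.64
grip_force: 25.0
```

```bash
python3 - <<'E'
from h import *
o=bot.get_obs();print(o['position'],o['force'],o['finger_gap'])
d=shot('wrist','w2.png');P=cloud(d)
a=np.deg2rad(-3.1);M=np.array([[np.cos(a),-np.sin(a),0],[np.sin(a),np.cos(a),0],[0,0,1]])
Q=(P-[605,-39.3,0])@M
for yy in(-60,0,60):
  s=Q[(abs(Q[...,1]-yy)<3)]
  print(yy,[(x,round(float(np.median(s[abs(s[:,0]-x)<1][:,2])),1)if (abs(s[:,0]-x)<1).any() else None) for x in range(-66,66,6)])
E
```

```text
[554.00384379 -38.16153609  91.05614506] [ 2.5878267   1.65519373 -3.6411103 ] 0.6398079940125295
-60 [(-66, -0.9), (-60, 77.1), (-54, 81.2), (-48, 84.1), (-42, 85.5), (-36, None), (-30, None), (-24, None), (-18, None), (-12, None), (-6, None), (0, None), (6, None), (12, None), (18, None), (24, None), (30, None), (36, None), (42, None), (48, None), (54, None), (60, None)]
0 [(-66, -0.9), (-60, 78.7), (-54, 104.7), (-48, None), (-42, None), (-36, None), (-30, None), (-24, 95.2), (-18, 97.9), (-12, None), (-6, None), (0, None), (6, None), (12, None), (18, None), (24, None), (30, None), (36, None), (42, None), (48, None), (54, None), (60, None)]
60 [(-66, -0.9), (-60, 195.4), (-54, 194.2), (-48, 183.4), (-42, 183.8), (-36, None), (-30, None), (-24, None), (-18, None), (-12, None), (-6, None), (0, None), (6, None), (12, None), (18, None), (24, None), (30, None), (36, None), (42, None), (48, None), (54, None), (60, None)]
```

Emit:
jog_arm:
  delta_pos:
    - [0.228,0,0.104]
    - [0.228,0,0.104]
    - [0.228,0,0.104]
    - [0.228,0,0.104]
    - [0.228,0,0.104]
    - [0.228,0,0.104]
    - [0,0,0]
  turn: [0,0,0,0,0,0,0]
  fingers: [0,0,0,0,0,0,0]

```text
clock: 7.5
position: [525.2, -36.6, 78.0]
tcp_rot: [-0.001, 0.028, 1.0, 0.0]
force: [-0.1, -0.3, -3.8]
finger_gap: 0.641
grip_force: 25.0
```

Emit:
jog_arm:
  delta_pos:
    - [0.228,0,0.104]
    - [0.228,0,0.104]
    - [0.228,0,0.104]
    - [0.228,0,0.104]
    - [0.228,0,0.104]
    - [0.228,0,0.104]
    - [0.228,0,0.104]
    - [0.228,0,0.104]
    - [0.228,0,0.104]
    - [0,0,0]
  turn: [0,0,0,0,0,0,0,0,0,0]
  fingers: [0,0,0,0,0,0,0,0,0,0]

```text
clock: 8.5
position: [484.6, -34.3, 59.4]
tcp_rot: [-0.0, 0.028, 1.0, 0.0]
force: [-0.1, -0.1, -2.3]
finger_gap: 0.644
grip_force: 25.0
```

Emit:
jog_arm:
  delta_pos:
    - [0,0,0]
    - [0,0,0]
    - [0,0,-0.2]
    - [0,0,-0.4]
    - [0,0,-0.5]
    - [0,0,-0.5]
    - [0,0,-0.5]
    - [0,0,-0.5]
    - [0,0,-0.4]
    - [0,0,0]
  turn: [0,0,0,0,0,0,0,0,0,0]
  fingers: [0,0,0,0,0,0,0,0,0,0]
  grip_force: 50

```text
clock: 9.5
position: [486.3, -34.3, 121.1]
tcp_rot: [0.001, 0.027, 1.0, 0.0]
force: [0.8, -0.1, -1.5]
finger_gap: 0.634
grip_force: 50.0
```

Emit:
jog_arm:
  delta_pos:
    - [0.05,0.3,0]
    - [0.09,0.65,0]
    - [0.12,0.9,0]
    - [0.12,0.9,0]
    - [0.12,0.9,0]
    - [0.12,0.9,0]
    - [0.12,0.9,0]
    - [0.12,0.9,0]
    - [0.12,0.9,0]
    - [0.12,0.9,0]
    - [0.12,0.9,0]
    - [0.12,0.9,0]
    - [0.12,0.9,0]
    - [0.12,0.9,0]
    - [0.12,0.9,0]
    - [0.12,0.9,0]
    - [0.12,0.9,0]
    - [0.09,0.65,0]
    - [0,0,0]
    - [0,0,0]
  turn: [0,0,0,0,0,0,0,0,0,0,0,0,0,0,0,0,0,0,0,0]
  fingers: [0,0,0,0,0,0,0,0,0,0,0,0,0,0,0,0,0,0,0,0]

```text
clock: 11.5
position: [461.6, 269.0, 119.5]
tcp_rot: [-0.0, 0.027, 1.0, -0.0]
force: [-0.8, 0.4, -1.5]
finger_gap: 0.635
grip_force: 50.0
```

```bash
python3 - <<'E'
from h import *
o=bot.get_obs();print(o['position'],o['force'],o['ft_torque'],o['finger_gap'])
d=shot('top','t2.png');s=shot('scene','s2.png')
cv2.imwrite('pics/c2.png',np.hstack([cv2.resize(d['img'][120:300,150:420],(400,267)),cv2.resize(s['img'][150:400,60:435],(400,267))]))
for e in(d,s):
  P=cloud(e)
  q=P[(P[...,2]>40)&(P[...,2]<200)&(abs(P[...,0]-500)<110)&(abs(P[...,1]-268)<85)]
  print(len(q),[(x,y,round(float(np.percentile(r[:,2],10))),len(r)) for y in(200,215,270,320,335) for x in range(430,600,15) if len(r:=q[(abs(q[:,0]-x)<4)&(abs(q[:,1]-y)<6)])])
E
```

```text
[461.6466343  269.02269613 119.54232075] [-0.75004733  0.41758699 -1.48916366] [-0.04706022  0.08495048 -0.01091358] 0.6348895719662444
1358 [(460, 200, 108, 7), (475, 200, 117, 3), (490, 200, 126, 2), (505, 200, 133, 8), (520, 200, 139, 14), (535, 200, 147, 15), (550, 200, 153, 13), (505, 215, 132, 7), (520, 215, 139, 12), (535, 215, 146, 14), (550, 215, 153, 15), (520, 270, 137, 16), (535, 270, 144, 17), (550, 270, 151, 18), (565, 270, 152, 1), (520, 320, 139, 6), (535, 320, 142, 16), (550, 320, 150, 13), (565, 320, 153, 3), (535, 335, 144, 14), (550, 335, 150, 14), (565, 335, 156, 4)]
1587 [(445, 200, 107, 9), (445, 215, 107, 7), (460, 270, 109, 26), (475, 270, 118, 21), (430, 320, 196, 13), (460, 320, 108, 25), (535, 320, 148, 3), (550, 320, 150, 43), (430, 335, 198, 1), (460, 335, 108, 45), (475, 335, 117, 4), (505, 335, 129, 13), (520, 335, 136, 10), (550, 335, 150, 32), (565, 335, 155, 2)]
```

View pics/c2.png

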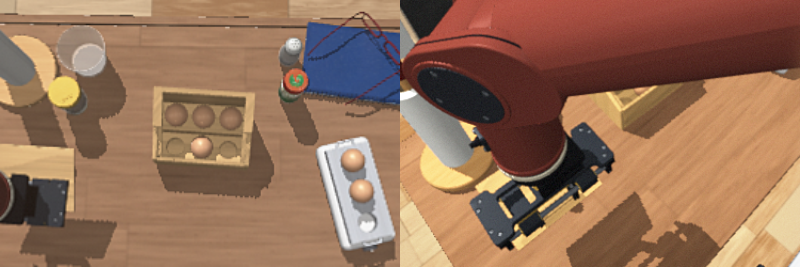

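The lid hangs level side to side at about 25° in the grip. The keeper at (203,126) is open, with the front-row egg at (201,148). Both views show clear table under the lid.

Emit:
jog_arm:
  delta_pos:
    - [0,0,0.4]
    - [0,0,0.7]
    - [0,0,0.7]
    - [0,0,0.7]
    - [0,0,0.7]
    - [0,0,0.6]
    - [0,0,0.4]
    - [0,0,0.2]
    - [0,0,0.12]
    - [0,0,0]
  turn: [0,0,0,0,0,0,0,0,0,0]
  fingers: [0,0,0,0,0,0,0,0,0,0]

```text
clock: 12.6
position: [461.7, 269.6, 29.4]
tcp_rot: [0.0, 0.027, 1.0, 0.0]
force: [-0.3, -0.1, -2.0]
finger_gap: 0.636
grip_force: 50.0
```

Emit:
jog_arm:
  delta_pos:
    - [0,0,0.05]
    - [0,0,0.05]
    - [0,0,0.05]
    - [0,0,0.05]
    - [0,0,0]
  turn: [0,0,0,0,0]
  fingers: [0,0,0,0,0]
  grip_force: 20

```text
clock: 13.1
position: [461.6, 269.4, 25.3]
tcp_rot: [-0.0, 0.027, 1.0, -0.0]
force: [-0.6, -0.2, -2.1]
finger_gap: 0.644
grip_force: 20.0
```

Emit:
jog_arm:
  delta_pos:
    - [0,0,0.05]
    - [0,0,0.05]
    - [0,0,0.05]
    - [0,0,0]
  turn: [0,0,0,0]
  fingers: [0,0,0,0]

```text
clock: 13.5
position: [461.5, 269.4, 22.2]
tcp_rot: [-0.0, 0.027, 1.0, -0.0]
force: [-0.3, -0.5, -2.5]
finger_gap: 0.64
grip_force: 20.0
```

Emit:
jog_arm:
  delta_pos:
    - [0,0,0.05]
    - [0,0,0.05]
    - [0,0,0]
  turn: [0,0,0]
  fingers: [0,0,0]

```text
clock: 13.8
position: [461.5, 269.4, 20.2]
tcp_rot: [-0.0, 0.027, 1.0, -0.0]
force: [-0.2, 0.4, -1.6]
finger_gap: 0.643
grip_force: 20.0
```

```bash
cat > lid.py <<'E'
from h import *
o=bot.get_obs();print(o['position'],o['force'])
for n in('top','scene'):
  P=cloud(shot(n))
  print([(x,y,round(float(np.percentile(r[:,2],10)))) for y in(200,215,270,320,335) for x in range(430,600,15) if len(r:=P[(abs(P[...,0]-x)<4)&(abs(P[...,1]-y)<6)&(P[...,2]<90)])>2])
E
python3 lid.py
```

```text
[461.50911627 269.39950112  20.19613467] [-0.1828063   0.38048207 -1.57541014]
[(430, 200, -1), (445, 200, 1), (460, 200, 11), (505, 200, 32), (520, 200, 40), (535, 200, 45), (550, 200, 54), (565, 200, -3), (580, 200, -2), (595, 200, -4), (505, 215, 33), (520, 215, 41), (535, 215, 46), (550, 215, 52), (565, 215, -1), (580, 215, -2), (595, 215, -2), (520, 270, 37), (535, 270, 44), (550, 270, 52), (565, 270, -1), (580, 270, -3), (595, 270, -3), (520, 320, 39), (535, 320, 44), (550, 320, 51), (565, 320, 52), (580, 320, -2), (595, 320, -2), (535, 335, 44), (550, 335, 47), (565, 335, 54), (580, 335, -1), (595, 335, -2)]
[(430, 200, -1), (445, 200, -1), (430, 215, -1), (445, 215, -2), (430, 270, -1), (445, 270, -1), (460, 270, 11), (430, 320, -1), (445, 320, -2), (535, 320, 46), (550, 320, 52), (595, 320, -2), (430, 335, -1), (445, 335, -1), (460, 335, 8), (475, 335, 15), (490, 335, 24), (505, 335, 29), (520, 335, 36), (535, 335, 45), (550, 335, 51), (595, 335, -1)]
```

Emit:
jog_arm:
  delta_pos:
    - [0,0,0.04]
    - [0,0,0.04]
    - [-0.04,0,0.03]
    - [-0.04,0,0.03]
    - [-0.04,0,0.03]
    - [-0.04,0,0.03]
    - [-0.04,0,0.03]
    - [0,0,0]
  turn: [0,0,0,0,0,0,0,0]
  fingers: [0,0,0,0,0,0,0,0]

```text
clock: 14.7
position: [466.2, 269.2, 16.0]
tcp_rot: [0.0, 0.028, 1.0, 0.0]
force: [-0.2, -1.1, 4.9]
finger_gap: 0.644
grip_force: 20.0
```

```bash
python3 lid.py
```

```text
[466.23167998 269.21225787  15.98374418] [-0.20554903 -1.08921707  4.87225592]
[(430, 200, -2), (445, 200, -3), (460, 200, 8), (475, 200, 13), (520, 200, 23), (535, 200, 28), (550, 200, 32), (565, 200, 37), (580, 200, -2), (595, 200, -2), (520, 215, 23), (535, 215, 27), (550, 215, 33), (565, 215, 36), (580, 215, -1), (595, 215, -2), (430, 270, -1), (520, 270, 22), (535, 270, 28), (550, 270, 30), (565, 270, 34), (580, 270, -3), (595, 270, -1), (430, 320, -2), (535, 320, 27), (550, 320, 30), (565, 320, 35), (580, 320, 0), (595, 320, -1), (535, 335, 25), (550, 335, 31), (565, 335, 35), (580, 335, -3), (595, 335, -2)]
[(430, 200, -2), (445, 200, -1), (430, 215, -1), (445, 215, -1), (430, 270, -1), (445, 270, -1), (460, 270, 7), (475, 270, 20), (430, 320, -2), (445, 320, -2), (460, 320, 5), (550, 320, 32), (565, 320, 35), (595, 320, -1), (430, 335, -1), (445, 335, -1), (460, 335, 6), (475, 335, 13), (505, 335, 18), (520, 335, 24), (550, 335, 31), (565, 335, 35), (595, 335, -1)]
```

Emit:
jog_arm:
  delta_pos:
    - [-0.04,0,0.04]
    - [-0.04,0,0.04]
    - [-0.04,0,0.04]
    - [-0.04,0,0.04]
    - [-0.03,0,0.04]
    - [-0.03,0,0.04]
    - [0,0,0]
  turn: [0,0,0,0,0,0,0]
  fingers: [0,0,0,0,0,0,0]

```text
clock: 15.5
position: [471.2, 269.0, 11.5]
tcp_rot: [0.001, 0.028, 1.0, 0.0]
force: [2.2, -1.6, 4.8]
finger_gap: 0.641
grip_force: 20.0
```

```bash
python3 lid.py
```

```text
[471.24043086 268.99124597  11.47131196] [ 2.24941524 -1.56175101  4.77785266]
[(430, 200, -3), (445, 200, -1), (460, 200, 3), (520, 200, 8), (535, 200, 10), (550, 200, 11), (565, 200, 9), (580, 200, 0), (595, 200, -1), (430, 215, -1), (520, 215, 8), (535, 215, 9), (550, 215, 9), (565, 215, 10), (580, 215, -6), (595, 215, -1), (430, 270, 0), (535, 270, 8), (550, 270, 9), (565, 270, 10), (580, 270, 0), (595, 270, -2), (430, 320, -1), (535, 320, 7), (550, 320, 9), (565, 320, 11), (580, 320, -1), (595, 320, -2), (550, 335, 9), (565, 335, 11), (580, 335, -2), (595, 335, -1)]
[(430, 200, -2), (445, 200, -2), (430, 215, -1), (445, 215, -2), (460, 215, 6), (430, 270, -1), (445, 270, -2), (460, 270, 6), (475, 270, 28), (430, 320, -1), (445, 320, -1), (460, 320, 5), (565, 320, 11), (580, 320, 0), (595, 320, -1), (430, 335, 0), (445, 335, -1), (460, 335, 4), (475, 335, 6), (490, 335, 8), (505, 335, 8), (520, 335, 8), (535, 335, 9), (565, 335, 11), (580, 335, 0), (595, 335, -1)]
```

Emit:
jog_arm:
  delta_pos:
    - [-0.02,0,0.04]
    - [0,0,0.03]
    - [0,0,0]
    - [0,0,0]
    - [0,0,0]
    - [0,0,0]
    - [0,0,0]
    - [0,0,0]
    - [0,0,-0.3]
    - [0,0,-0.6]
    - [0,0,-0.9]
    - [0,0,-1]
    - [0,0,-1]
    - [0,0,-1]
    - [0,0,-1]
    - [0,0,-1]
    - [0,0,-1]
  turn: [0,0,0,0,0,0,0,0,0,0,0,0,0,0,0,0,0]
  fingers: [0,0,0,0.68,0.72,0.85,1,1,1,1,1,1,1,1,1,1,1]
  grip_force: 8

```text
clock: 17.3
position: [470.5, 268.9, 167.6]
tcp_rot: [0.0, 0.028, 1.0, 0.0]
force: [0.2, 0.9, 0.4]
finger_gap: 1.0
grip_force: 0.0
```

```bash
python3 lid.py; python3 - <<'E'
from h import *
d=dict(np.load('last_scene.npz'));P=cloud(d)
# egg by colour in top view inside keeper
t=dict(np.load('last_top.npz'));T=cloud(t)
a=np.deg2rad(-3.1);M=np.array([[np.cos(a),-np.sin(a),0],[np.sin(a),np.cos(a),0],[0,0,1]])
C=np.array([603.8,-39.3,0])
def ball(m,Pt,n):
    q=Pt[m]; A=np.c_[2*q,np.ones(len(q))]; s=np.linalg.lstsq(A,(q**2).sum(1),rcond=None)[0]
    r=np.sqrt(s[3]+s[:3]@s[:3]);print(n,len(q),s[:3].round(1),'r',r.round(1),'top',q[:,2].max().round(1),'mean',q.mean(0).round(1),'k',((s[:3]-C)@M).round(1))
for n,Pt in(('top',T),('scene',P)):
    Q=(Pt-C)@M
    ball((abs(Q[...,0]+27)<17)&(abs(Q[...,1])<18)&(Q[...,2]>48)&(Q[...,2]<72),Pt,n+' egg')
    for x,y in((496,-330),(549,-315)):
        ball((np.hypot(Pt[...,0]-x,Pt[...,1]-y)<25)&(Pt[...,2]>80),Pt,n+' ck')
cv2.imwrite('pics/t3.png',cv2.resize(t['img'][150:310,160:430],(800,474)))
E
```

```text
[470.51010921 268.8526859  167.63545015] [0.23000722 0.89558232 0.38977295]
[(430, 200, -1), (445, 200, -1), (460, 200, 3), (475, 200, 5), (490, 200, 4), (505, 200, 4), (520, 200, 7), (535, 200, 5), (550, 200, 5), (565, 200, 5), (580, 200, -2), (595, 200, 0), (430, 215, -1), (445, 215, -1), (460, 215, 4), (475, 215, 4), (490, 215, 4), (505, 215, 3), (520, 215, 5), (535, 215, 5), (550, 215, 4), (565, 215, 3), (580, 215, -3), (595, 215, -3), (430, 270, -2), (535, 270, 5), (550, 270, 6), (565, 270, 5), (580, 270, -1), (595, 270, -1), (430, 320, -4), (535, 320, 5), (550, 320, 4), (565, 320, 4), (580, 320, -1), (595, 320, -3), (430, 335, -3), (550, 335, 3), (565, 335, 4), (580, 335, 0), (595, 335, -3)]
[(430, 200, -1), (445, 200, -2), (460, 200, 5), (475, 200, 5), (490, 200, 5), (505, 200, 5), (520, 200, 4), (535, 200, 5), (550, 200, 5), (565, 200, 1), (580, 200, -2), (430, 215, -1), (445, 215, -2), (460, 215, 5), (475, 215, 5), (490, 215, 6), (505, 215, 5), (520, 215, 4), (535, 215, 5), (550, 215, 5), (565, 215, 3), (580, 215, -1), (430, 270, -2), (445, 270, -1), (460, 270, 5), (475, 270
[... 312 characters left out ...]
(505, 335, 5), (520, 335, 5), (535, 335, 5)]
top egg 142 [577.5 -38.   47.4] r 19.2 top 68.7 mean [575.9 -38.1  60.2] k [-26.4  -0.1  47.4]
top ck 189 [ 496.7 -333.    79.2] r 19.6 top 99.9 mean [ 496.1 -330.6   91.3] k [ -91.1 -299.    79.2]
top ck 187 [ 552.5 -318.5   79. ] r 19.9 top 103.0 mean [ 551.1 -316.3   91.4] k [ -36.1 -281.6   79. ]
scene egg 183 [577.2 -37.1  46.8] r 20.1 top 68.5 mean [573.9 -33.5  60.7] k [-26.7   0.8  46.8]Traceback (most recent call last):
  File "<stdin>", line 14, in <module>
  File "<stdin>", line 9, in ball
    return umr_maximum(a, axis, None, out, keepdims, initial, where)
ValueError: zero-size array to reduction operation maximum which has no identity
```

The lid lies flat on the table (upper face at 5 mm everywhere). The egg is at about (577,-38), and the cooker's hole is estimated at (441,-347).

Emit:
jog_arm:
  delta_pos:
    - [-0.18,-0.45,0]
    - [-0.35,-0.9,0]
    - [-0.35,-0.9,0]
    - [-0.35,-0.9,0]
    - [-0.35,-0.9,0]
    - [-0.35,-0.9,0]
    - [-0.35,-0.9,0]
    - [-0.35,-0.9,0]
    - [-0.35,-0.9,0]
    - [-0.35,-0.9,0]
    - [-0.35,-0.9,0]
    - [-0.35,-0.9,0]
    - [-0.35,-0.9,0]
    - [-0.35,-0.9,0]
    - [-0.35,-0.9,0]
    - [-0.35,-0.9,0]
    - [-0.35,-0.9,0]
    - [-0.08,-0.17,0]
    - [0,0,0]
    - [0,0,0]
  turn: [0,0,0,0,0,0,0,0,0,0,0,0,0,0,0,0,0,0,0,0]
  fingers: [1,1,1,1,1,1,1,1,1,1,1,1,1,1,1,1,1,1,1,1]

```text
clock: 19.4
position: [570.4, -36.5, 165.2]
tcp_rot: [-0.0, 0.027, 1.0, 0.0]
force: [-0.0, -0.2, -0.1]
finger_gap: 1.001
grip_force: 0.0
```

```bash
python3 - <<'E'
from h import *
o=bot.get_obs();print(o['position'],o['force'],o['tcp_rot'])
d=shot('wrist','w4.png');P=cloud(d)
a=np.deg2rad(-3.1);M=np.array([[np.cos(a),-np.sin(a),0],[np.sin(a),np.cos(a),0],[0,0,1]])
C=np.array([603.8,-39.3,0]);Q=(P-C)@M
hsv=cv2.cvtColor(d['img'],cv2.COLOR_BGR2HSV)
m=(abs(Q[...,0]+27)<22)&(abs(Q[...,1])<24)&(Q[...,2]>36)&(Q[...,2]<72)
q=P[m];A=np.c_[2*q,np.ones(len(q))]; s=np.linalg.lstsq(A,(q**2).sum(1),rcond=None)[0]
print(len(q),s[:3],np.sqrt(s[3]+s[:3]@s[:3]),(s[:3]-C)@M,np.percentile(Q[m],[1,99],axis=0))
E
```

```text
[570.44301757 -36.53105642 165.15184736] [-0.0358649  -0.16632704 -0.05053277] [-4.54441037e-04  2.71433405e-02  9.99631437e-01  1.52510594e-04]
1734 [575.5386375  -37.95577495  42.5904663 ] 21.64457898257132 [-28.2927009   -0.18608293  42.5904663 ] [[-48.44137457 -20.17420138  42.09835301]
 [-10.9326922   19.4706698   64.51730003]]
```

View pics/w4.png

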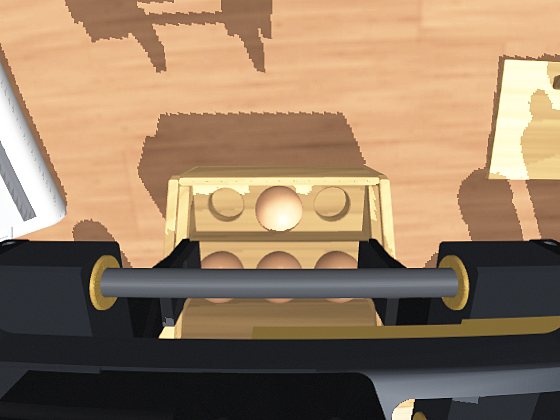

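The wrist view shows the egg at (279,208) with the empty holes on either side. The fingers straddle it in line, and the lid lies at the right, at about (530,118).

Emit:
jog_arm:
  delta_pos:
    - [0.02,-0.07,0.5]
    - [0,0,0.8]
    - [0,0,0.8]
    - [0,0,0.8]
    - [0,0,0.8]
    - [0,0,0.8]
    - [0,0,0.6]
    - [0,0,0.4]
    - [0,0,0.25]
    - [0,0,0]
    - [0,0,0]
  turn: [0,0,0,0,0,0,0,0,0,0,0]
  fingers: [1,1,1,1,1,1,1,1,1,1,1]

```text
clock: 20.55
position: [570.8, -38.8, 51.0]
tcp_rot: [0.0, 0.028, 1.0, 0.0]
force: [0.3, 0.4, -0.0]
finger_gap: 0.998
grip_force: 0.0
```

Emit:
jog_arm:
  delta_pos:
    - [0,0,0.04]
    - [0,0,0.04]
    - [0,0,0.04]
    - [0,0,0]
  turn: [0,0,0,0]
  fingers: [1,1,1,1]

```text
clock: 20.95
position: [570.4, -38.7, 48.2]
tcp_rot: [-0.0, 0.027, 1.0, 0.0]
force: [-0.2, 0.2, -0.2]
finger_gap: 1.002
grip_force: 0.0
```

Emit:
jog_arm:
  delta_pos:
    - [0,0,0.04]
    - [0,0,0.04]
    - [0,0,0]
  turn: [0,0,0]
  fingers: [1,1,1]

```text
clock: 21.25
position: [570.3, -38.8, 46.4]
tcp_rot: [-0.0, 0.027, 1.0, -0.0]
force: [-0.2, -0.1, -0.5]
finger_gap: 1.001
grip_force: 0.0
```

Emit:
jog_arm:
  delta_pos:
    - [0,0,0.04]
    - [0,0,0]
  turn: [0,0]
  fingers: [1,1]

```text
clock: 21.45
position: [570.4, -38.8, 45.7]
tcp_rot: [-0.0, 0.027, 1.0, -0.0]
force: [0.1, -0.3, -0.5]
finger_gap: 1.0
grip_force: 0.0
```

Emit:
jog_arm:
  delta_pos:
    - [0,0,0.04]
    - [0,0,0]
  turn: [0,0]
  fingers: [1,1]

```text
clock: 21.65
position: [570.6, -38.8, 45.2]
tcp_rot: [0.0, 0.028, 1.0, 0.0]
force: [-0.7, 0.3, 3.5]
finger_gap: 1.001
grip_force: 0.0
```

Emit:
jog_arm:
  delta_pos:
    - [0.04,0.04,-0.02]
    - [0,0,0]
    - [0,0,0]
    - [0,0,0]
    - [0,0,0]
    - [0,0,0]
    - [0,0,0]
    - [0,0,0]
    - [0,0,0]
    - [0,0,0]
    - [0,0,0]
  turn: [0,0,0,0,0,0,0,0,0,0,0]
  fingers: [1,0.7,0.6,0.55,0.5,0.4,0.4,0.4,0.4,0.4,0.4]
  grip_force: 8

```text
clock: 22.75
position: [569.8, -37.2, 45.5]
tcp_rot: [0.0, 0.027, 1.0, 0.0]
force: [-0.2, 5.2, 3.8]
finger_gap: 0.49
grip_force: 8.1
```

Emit:
jog_arm:
  delta_pos:
    - [0,0.05,0]
    - [0,0,0]
    - [0,0,-0.05]
    - [0,0,-0.1]
    - [0,0,-0.15]
    - [0,0,0]
  turn: [0,0,0,0,0,0]
  fingers: [0.4,0.4,0.4,0.4,0.4,0.4]

```text
clock: 23.35
position: [569.9, -37.5, 51.7]
tcp_rot: [0.0, 0.028, 1.0, -0.0]
force: [-0.2, -0.3, -1.1]
finger_gap: 0.49
grip_force: 7.9
```

```bash
cat > egg.py <<'E'
from h import *
o=bot.get_obs();print(o['position'],o['force'],o['finger_gap'])
d=shot('wrist','w5.png');P=cloud(d);hsv=cv2.cvtColor(d['img'],cv2.COLOR_BGR2HSV)
L=o['position']
m=(abs(P[...,0]-L[0])<32)&(abs(P[...,1]-L[1])<20)&(P[...,2]>L[2]-3)&(P[...,2]<L[2]+35)
q=P[m];A=np.c_[2*q,np.ones(len(q))]; s=np.linalg.lstsq(A,(q**2).sum(1),rcond=None)[0]
print(len(q),s[:3]-L,np.sqrt(s[3]+s[:3]@s[:3]),'top',np.percentile(q[:,2],99.5)-L[2])
E
python3 egg.py
```

```text
[569.8758357  -37.52578627  51.74368055] [-0.19791025 -0.34385654 -1.07593251] 0.48970764939210587
4728 [-6.45813577 -2.54767604  4.54846933] 20.86915937209018 top 17.687952282964112
```

Emit:
jog_arm:
  delta_pos:
    - [0,0,-0.15]
    - [0,0,-0.25]
    - [0,0,-0.35]
    - [0,0,-0.45]
    - [0,0,-0.5]
    - [0,0,-0.5]
    - [0,0,-0.5]
    - [0,0,-0.5]
    - [0,0,-0.5]
    - [0,0,-0.5]
    - [0,0,-0.5]
    - [0,0,-0.4]
    - [0,0,-0.3]
    - [0,0,-0.2]
    - [0,0,0]
  turn: [0,0,0,0,0,0,0,0,0,0,0,0,0,0,0]
  fingers: [0.4,0.4,0.4,0.4,0.4,0.4,0.4,0.4,0.4,0.4,0.4,0.4,0.4,0.4,0.4]

```text
clock: 24.9
position: [569.9, -37.0, 163.8]
tcp_rot: [0.0, 0.028, 1.0, 0.0]
force: [0.3, 0.2, -0.6]
finger_gap: 0.492
grip_force: 7.9
```

```bash
python3 egg.py; python3 - <<'E'
from h import *
d=dict(np.load('last_wrist.npz'));im=d['img'];cv2.imwrite('pics/w5c.png',im[90:330,160:400])
P=cloud(d);m=(P[...,0]>535)&(P[...,0]<620)&(abs(P[...,1]+38)<40)&(P[...,2]>105)&(P[...,2]<200)
for y in (-50,-44,-38,-32,-26):
  for x in range(548,605,6):
    r=P[(abs(P[...,0]-x)<2)&(abs(P[...,1]-y)<2)&m]
    print((x,y,round(float(np.median(r[:,2])))if len(r) else None),end=' ')
  print()
E
```

```text
[569.94019544 -36.95514443 163.7896738 ] [ 0.32531093  0.16025729 -0.57611087] 0.4918094921658174
2693 [ 5.5635734  -1.06323065 -2.78044409] 21.444682705237827 top 17.192296219186517
(548, -50, None) (554, -50, None) (560, -50, 169) (566, -50, 176) (572, -50, None) (578, -50, None) (584, -50, None) (590, -50, 173) (596, -50, None) (602, -50, None) 
(548, -44, None) (554, -44, 162) (560, -44, 174) (566, -44, 179) (572, -44, None) (578, -44, None) (584, -44, 180) (590, -44, 176) (596, -44, None) (602, -44, None) 
(548, -38, None) (554, -38, 164) (560, -38, 176) (566, -38, 180) (572, -38, None) (578, -38, None) (584, -38, 180) (590, -38, 177) (596, -38, None) (602, -38, None) 
(548, -32, None) (554, -32, 163) (560, -32, 174) (566, -32, 179) (572, -32, None) (578, -32, None) (584, -32, 179) (590, -32, 176) (596, -32, None) (602, -32, None) 
(548, -26, None) (554, -26, None) (560, -26, 169) (566, -26, 176) (572, -26, 177) (578, -26, None) (584, -26, None) (590, -26, 173) (596, -26, None) (602, -26, None)
```

View pics/w5c.png

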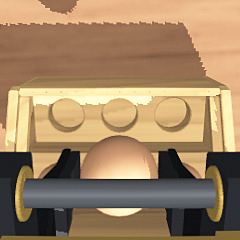

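The egg hangs upright between the pads at crop (117,175), and the front row behind it is empty. I'll now fix the position of the cooker hole.

```bash
python3 - <<'E'
from h import *
for n in('top','scene'):
  d=shot(n);P=cloud(d)
  def ball(x,y):
    m=(np.hypot(P[...,0]-x,P[...,1]-y)<26)&(P[...,2]>70)&(P[...,2]<105);q=P[m]
    if len(q)<20: return None
    r=None
    A=np.c_[2*q,np.ones(len(q))];b=(q**2).sum(1)
    # fixed radius 22, centre z 76: refine
    from scipy.optimize import least_squares
    f=least_squares(lambda c:np.linalg.norm((q-np.array([c[0],c[1],76]))*[1,1,1],axis=1)-22,[x,y],loss='soft_l1')
    return f.x,len(q),abs(f.fun).mean()
  print(n,ball(496,-332),ball(552,-318))
  m=(np.hypot(P[...,0]-440,P[...,1]+347)<30)&(P[...,2]<52)&(P[...,2]>30)
  q=P[m];print(len(q),q.mean(0) if len(q) else '',np.percentile(q,[2,98],axis=0) if len(q) else '')
  # tray-level points around hole: rim circle in image
  g=np.zeros(m.shape,np.uint8);g[m]=255
  v,u=np.nonzero(m);print(u.min(),u.max(),v.min(),v.max())
  c=(np.median(u),np.median(v));cv2.imwrite('pics/h_%s.png'%n,cv2.resize(d['img'][int(c[1])-30:int(c[1])+30,int(c[0])-40:int(c[0])+40],(400,300),interpolation=cv2.INTER_CUBIC));print(int(c[0])-40,int(c[1])-30)
a,b=[cv2.imread('pics/h_%s.png'%n) for n in('top','scene')];cv2.imwrite('pics/h.png',np.hstack([a,b]))
E
```

```text
top (array([ 496.67438872, -333.53371396]), 207, np.float64(1.0617558501460826)) (array([ 552.77696818, -319.20593685]), 209, np.float64(1.1459370539945573))
129 [ 439.69784112 -351.13767716   41.46407795] [[ 422.06715859 -364.63265572   36.58753597]
 [ 457.61246637 -336.3680058    48.8857069 ]]
392 403 263 276
357 240
scene (array([ 496.10352791, -333.95597718]), 243, np.float64(1.05240737073681)) (array([ 552.76650307, -319.45163749]), 229, np.float64(1.084015279844865))
86 [ 442.89517937 -360.05729141   44.54348044] [[ 428.91792969 -367.66414433   40.09039453]
 [ 456.23024753 -349.64707898   51.61147986]]
409 421 184 192
375 158
```

View pics/h.png

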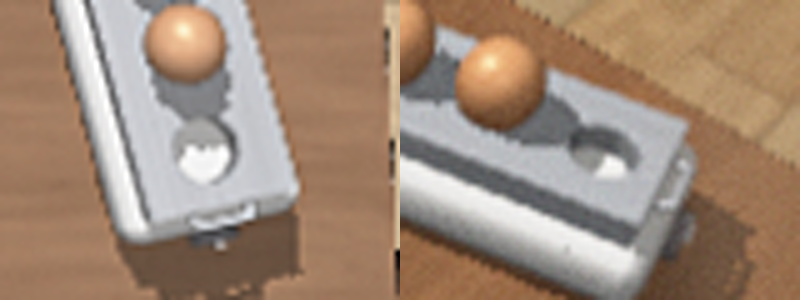

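The rim ellipse is centred at crop (204,151) in the top view and at (606,150) in the scene view.

```bash
python3 - <<'E'
from h import *
print(onz(dict(np.load('last_top.npz')),397.4,269.8,58),onz(dict(np.load('last_scene.npz')),415.8,187.6,58))
e=[np.array([496.4,-333.7]),np.array([552.8,-319.3])];u=(e[1]-e[0])/np.linalg.norm(e[1]-e[0]);print(e[0]-58*u,np.degrees(np.arctan2(u[1],u[0])))
h=e[0]-58*u; h=(h+onz(dict(np.load('last_top.npz')),397.4,269.8,58)[:2])/2
p=bot.get_obs()['position'][:2];eg=p+np.array([5.6,-0.9])
D=h-eg;a=np.deg2rad(-3.1);tx=np.array([-np.cos(a),-np.sin(a)]);ty=np.array([-np.sin(a),np.cos(a)])
print(h,D,D@tx/20,D@ty/20)
E
```

```text
[ 438.75060692 -347.05817639   58.        ] [ 438.69993805 -349.65795954   58.        ]
[ 440.20277278 -348.04822823] 14.322719978203535
[ 439.47668985 -347.55320231] [-135.59863187 -309.73929478] 5.932493648676293 -15.830952856631
```

Emit:
jog_arm:
  delta_pos:
    - [0.106,-0.283,0]
    - [0.212,-0.566,0]
    - [0.353,-0.943,0]
    - [0.353,-0.943,0]
    - [0.353,-0.943,0]
    - [0.353,-0.943,0]
    - [0.353,-0.943,0]
    - [0.353,-0.943,0]
    - [0.353,-0.943,0]
    - [0.353,-0.943,0]
    - [0.353,-0.943,0]
    - [0.353,-0.943,0]
    - [0.353,-0.943,0]
    - [0.353,-0.943,0]
    - [0.353,-0.943,0]
    - [0.353,-0.943,0]
    - [0.353,-0.943,0]
    - [0.212,-0.566,0]
    - [0.106,-0.283,0]
    - [0,0,0]
  turn: [0,0,0,0,0,0,0,0,0,0,0,0,0,0,0,0,0,0,0,0]
  fingers: [0.4,0.4,0.4,0.4,0.4,0.4,0.4,0.4,0.4,0.4,0.4,0.4,0.4,0.4,0.4,0.4,0.4,0.4,0.4,0.4]

```text
clock: 27.05
position: [433.3, -347.4, 163.3]
tcp_rot: [-0.0, 0.028, 1.0, -0.0]
force: [0.2, 0.6, -0.2]
finger_gap: 0.488
grip_force: 7.9
```

```bash
cat > e2.py <<'E'
from h import *
o=bot.get_obs();L=o['position'];print(L,o['force'],o['finger_gap'])
d=shot('wrist','w6.png');P=cloud(d)
m=(abs(P[...,0]-L[0]-5)<23)&(abs(P[...,1]-L[1]+0.5)<17)&(P[...,2]>L[2]+0)&(P[...,2]<L[2]+25)
q=P[m];A=np.c_[2*q,np.ones(len(q))]; s=np.linalg.lstsq(A,(q**2).sum(1),rcond=None)[0]
print(len(q),s[:3],s[:3]-L,np.sqrt(s[3]+s[:3]@s[:3]))
# hole / eggs seen by wrist
from scipy.optimize import least_squares
for x,y in((496.4,-333.7),(552.8,-319.3)):
  q=P[(np.hypot(P[...,0]-x,P[...,1]-y)<24)&(P[...,2]>70)&(P[...,2]<100)]
  if len(q)>50:
    f=least_squares(lambda c:np.linalg.norm(q-np.array([c[0],c[1],c[2]]),axis=1)-22,[x,y,76],loss='soft_l1');print(f.x,len(q))
E
python3 e2.py
```

```text
[ 433.28623924 -347.44017423  163.33247717] [ 0.22646329  0.58463703 -0.16913271] 0.4879356752770391
2349 [ 438.86817846 -348.52742629  160.55476855] [ 5.58193922 -1.08725206 -2.77770862] 21.403260586603157
[ 494.11754045 -334.17389464   74.09892372] 154
[ 551.02770358 -319.69996124   74.20708212] 368
```

View pics/w6.png

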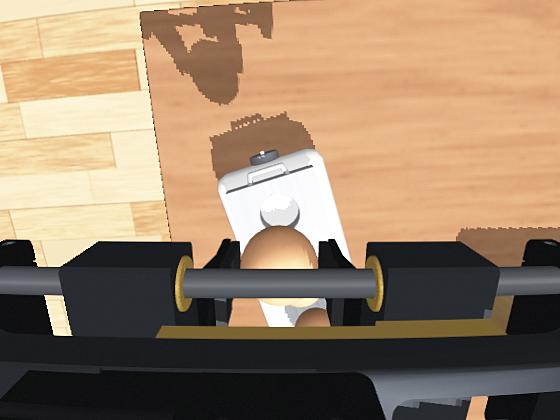

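The wrist view shows the hole at about (280,211), just ahead of the held egg at (279,265), and in line with it sideways.

```bash
python3 - <<'E'
from h import *
d=dict(np.load('last_wrist.npz'))
for p in((280,211),(260,211),(300,211),(280,192)): print(onz(d,*p,58))
E
```

```text
[ 435.43355239 -347.14834344   58.        ]
[ 434.46270522 -364.48096112   58.        ]
[ 436.40518257 -329.81485023   58.        ]
[ 418.62702964 -346.2219259    58.        ]
```

Emit:
jog_arm:
  delta_pos:
    - [0.075,0.035,0.2]
    - [0,0,0.4]
    - [0,0,0.5]
    - [0,0,0.5]
    - [0,0,0.5]
    - [0,0,0.5]
    - [0,0,0.4]
    - [0,0,0.3]
    - [0,0,0.2]
    - [0,0,0.1]
    - [0,0,0.1]
    - [0,0,0.1]
    - [0,0,0]
  turn: [0,0,0,0,0,0,0,0,0,0,0,0,0]
  fingers: [0.4,0.4,0.4,0.4,0.4,0.4,0.4,0.4,0.4,0.4,0.4,0.4,0.4]

```text
clock: 28.4
position: [432.4, -346.0, 87.3]
tcp_rot: [0.0, 0.027, 1.0, -0.0]
force: [-0.0, -0.6, 0.0]
finger_gap: 0.489
grip_force: 7.9
```

Emit:
jog_arm:
  delta_pos:
    - [0,0,0.06]
    - [0,0,0.06]
    - [0,0,0]
  turn: [0,0,0]
  fingers: [0.4,0.4,0.4]

```text
clock: 28.7
position: [432.4, -346.0, 84.9]
tcp_rot: [-0.0, 0.027, 1.0, 0.0]
force: [0.3, 0.8, -0.9]
finger_gap: 0.489
grip_force: 7.9
```

```bash
python3 e2.py
```

```text
[ 432.36016509 -345.95560574   84.87779489] [ 0.26216383  0.77102751 -0.92434972] 0.4892716325607802
2356 [ 437.88220414 -347.01438436   82.30517068] [ 5.52203905 -1.05877862 -2.57262422] 21.277412023755613
[ 494.65637885 -334.04699535   74.2910774 ] 826
```

Emit:
jog_arm:
  delta_pos:
    - [-0.03,-0.045,0.05]
    - [0,0,0.05]
    - [0,0,0.05]
    - [0,0,0.05]
    - [0,0,0]
  turn: [0,0,0,0,0]
  fingers: [0.4,0.4,0.4,0.4,0.4]

```text
clock: 29.25
position: [432.9, -346.9, 80.8]
tcp_rot: [-0.0, 0.028, 1.0, 0.0]
force: [-0.4, 0.3, -0.8]
finger_gap: 0.491
grip_force: 7.9
```

Emit:
jog_arm:
  delta_pos:
    - [0,0,0.04]
    - [0,0,0.04]
    - [0,0,0]
  turn: [0,0,0]
  fingers: [0.4,0.4,0.4]

```text
clock: 29.55
position: [432.9, -346.9, 79.3]
tcp_rot: [-0.0, 0.028, 1.0, 0.0]
force: [0.3, -0.5, -0.9]
finger_gap: 0.485
grip_force: 7.9
```

Emit:
jog_arm:
  delta_pos:
    - [0,0,0.03]
    - [0,0,0.03]
    - [0,0,0]
  turn: [0,0,0]
  fingers: [0.4,0.4,0.4]

```text
clock: 29.85
position: [432.9, -347.1, 78.2]
tcp_rot: [-0.0, 0.028, 1.0, -0.0]
force: [0.1, -0.4, 0.4]
finger_gap: 0.492
grip_force: 8.0
```

```bash
python3 e2.py
```

```text
[ 432.86049655 -347.08455668   78.20386958] [ 0.13139449 -0.35532549  0.44796407] 0.4922410190643392
2354 [ 438.42309913 -348.11225266   75.57547492] [ 5.56260258 -1.02769597 -2.62839465] 21.331413213835308
[ 494.69353117 -333.94703973   74.22423127] 523
```

Emit:
jog_arm:
  delta_pos:
    - [0,0,0.03]
    - [0,0,0.02]
    - [0,0,0]
  turn: [0,0,0]
  fingers: [0.4,0.4,0.4]

```text
clock: 30.2
position: [432.6, -347.3, 77.4]
tcp_rot: [-0.0, 0.028, 1.0, -0.0]
force: [-3.2, 0.3, 5.6]
finger_gap: 0.492
grip_force: 8.2
```

```bash
python3 e2.py
```

```text
[ 432.60888327 -347.25853067   77.44227358] [-3.15296389  0.33887892  5.56440372] 0.4917133081254131
2357 [ 438.19817326 -348.30143477   74.93524464] [ 5.58928998 -1.04290409 -2.50702894] 21.35033280038517
[ 494.72409352 -334.02427545   74.3244467 ] 472
```

Emit:
jog_arm:
  delta_pos:
    - [0.025,0,-0.01]
    - [0,0,0]
    - [0,0,0]
    - [0,0,0]
    - [0,0,0]
  turn: [0,0,0,0,0]
  fingers: [0.4,0.4,0.4,0.4,0.4]
  grip_force: 4

```text
clock: 30.75
position: [432.5, -347.2, 77.5]
tcp_rot: [0.0, 0.028, 1.0, -0.0]
force: [-2.1, -0.5, 3.3]
finger_gap: 0.496
grip_force: 4.1
```

Emit:
jog_arm:
  delta_pos:
    - [0,0,0]
    - [0,0,0]
    - [0,0,0]
    - [0,0,0]
    - [0,0,0]
    - [0,0,0]
    - [0,0,0]
    - [0,0,0]
  turn: [0,0,0,0,0,0,0,0]
  fingers: [0.51,0.54,0.6,0.7,0.8,0.9,1,1]

```text
clock: 31.55
position: [432.5, -346.9, 77.4]
tcp_rot: [0.0, 0.027, 1.0, -0.0]
force: [0.4, -0.3, 0.2]
finger_gap: 0.954
grip_force: 0.0
```

```bash
python3 e2.py
```

```text
[ 432.47907001 -346.9255221    77.38459589] [ 0.37700196 -0.30061857  0.17051082] 0.9536349318053405
2381 [ 437.83534023 -348.46730432   74.94637512] [ 5.35627023 -1.54178222 -2.43822077] 21.370421459862804
[ 494.68384694 -333.97587732   73.85903176] 471
```

Emit:
jog_arm:
  delta_pos:
    - [0,0,-0.2]
    - [0,0,-0.4]
    - [0,0,-0.6]
    - [0,0,-0.8]
    - [0,0,-1]
    - [0,0,-1]
    - [0,0,-1]
    - [0,0,-1]
    - [0.5,0.5,0]
    - [0.9,0.9,0]
    - [0.3,0.9,0]
    - [0,0.9,0]
    - [0,0.9,0]
    - [0,0.9,0]
    - [0,0.9,0]
    - [0,0.9,0]
    - [0,0.9,0]
    - [0,0.9,0]
    - [0,0,0]
  turn: [0,0,0,0,0,0,0,0,0,0,0,0,0,0,0,0,0,0,0]
  fingers: [1,1,1,1,1,1,1,1,1,1,1,1,1,1,1,1,1,1,1]

```text
clock: 33.5
position: [408.4, -171.5, 198.3]
tcp_rot: [0.001, 0.026, 1.0, 0.0]
force: [-0.5, -0.1, -0.5]
finger_gap: 0.999
grip_force: 0.0
```

```bash
python3 - <<'E'
from h import *
print(bot.get_obs()['position'])
t=shot('top');s=shot('scene')
from scipy.optimize import least_squares
for e in(t,s):
  P=cloud(e)
  for x,y in((439.5,-348),(496.4,-333.7),(552.8,-319.3)):
    q=P[(np.hypot(P[...,0]-x,P[...,1]-y)<26)&(P[...,2]>68)&(P[...,2]<105)]
    if len(q)>30:
      f=least_squares(lambda c:np.linalg.norm(q-c,axis=1)-22,[x,y,76],loss='soft_l1');print(f.x.round(1),len(q),np.percentile(q[:,2],98).round(1))
cv2.imwrite('pics/fin.png',np.hstack([cv2.resize(t['img'][130:310,150:420],(400,267)),cv2.resize(s['img'][110:360,80:455],(400,267))]))
E
```

```text
[ 408.37817122 -171.54662533  198.30794914]
[ 497.  -333.1   75.9] 208 99.0
[ 553.2 -318.8   75.7] 208 99.0
[ 439.5 -349.    76.9] 152 97.7
[ 495.5 -331.    77.2] 37 100.3
```

View pics/fin.png

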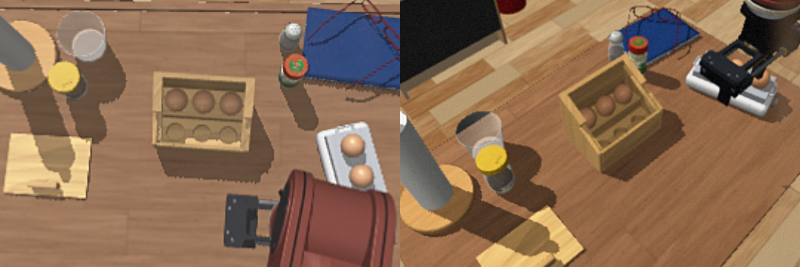

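The lid lies flat with its pull up at (48,168), and the rear eggs and jars are where they were. The moved egg sits at (439.5,-349) with its top 98 mm up, level with the other cooker eggs, so I'm handing in.

```bash
python3 -c "
from workcell import bot
print(bot.close_job())"
```

```text
the job is handed in; nothing more can be done
None
```

The job is handed in, with no verdict returned: the lid lies flat on the free table with its pull up, and the front-row egg stands blunt end up in the cooker's near hole. It took about 34 s of the allowed 54 s; the gripper body touched the keeper's rails lightly (about 4 N), and the other eggs and jars looked undisturbed in the last pictures.

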